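# Tension the bun conveyor's belt at its star wheel

## Task

The belt of the little bun conveyor is slack. Take the square-handled adjusting tool from its white stand, put its blade down through the slot in the tensioner box and push the star wheel's teeth the way of the arrow, one tooth at a time, until the wheel comes up against its stop and you have felt it there with a firm but gentle push (about 10 N; never press the tool on the machine with more than 25 N). Then put the tool back upright, fully down in its stand, let go, and leave everything else where it is.

Things in the scene. Friction and masses are not known exactly. Their poses are not given: they have to be found in the camera images.
- tool_grip (a point): Centre of the adjusting tool's square black handle, 24 x 24 mm and 60 mm tall (z); the steel blade is below it. The tool weighs about 0.12 kg, is loose, and starts upright in the stand, blade in the pocket, handle underside resting on the block. Half a turn about z makes no difference to it.
- tool_tip (a point): Middle of the end of the tool's flat steel blade, 52 mm below tool_grip; axes as the tool. The blade is 22 mm long (the handle's underside is 22 mm above this point), 10 mm wide along the tool's x and 5 mm thick along its y.
- pocket (a point): Centre of the mouth of the stand's pocket, in the block's top face, 40 mm above the counter. The pocket is 17 mm along its x, 12 mm along its y, 30 mm deep. With the tool home its handle underside rests on this face, tool_grip 30 mm above this point.
- stand: The tool stand, a fixed white plastic block 70 x 70 x 40 mm; origin at the centre of its underside, axes as the pocket. A like white block with a round wooden handle in it (a honing steel) is not for use. The two blocks stand on either side of the machine, either way round.
- slot (a point): Centre of the access slot, at the top face of the tensioner box's steel cover (z up), 104 mm above the counter. The slot is 32 mm long along its y and 14 mm wide along its x; the cover is 4 mm thick. A raised arrow beside the slot points the tightening way, the slot's +y.
- conveyor: The fixed conveyor; origin on the counter 104 mm below the slot centre, same axes. The tensioner box is 64 mm (x) by 124 mm (y); belt and buns lie on its +x side, lower than the cover. A blade tip about 17 mm below the cover's top face pushes a tooth well and takes the wheel about one tooth per pass of the slot.
- star_wheel (a joint): Angle of the star wheel, rad; grows as its top teeth go to the slot's +y. Axle along the slot's x, 44 mm below the slot point. 12 teeth, 6 mm thick, tip radius 36 mm, hub 22 mm, at angles value + k x 0.5236 from upright. Rigid stop at 2.20 (belt tight); starts 1.3 to 3.2 teeth short. About 3 N at a tooth turns it; it stays where left.
- sauce: Red squeeze bottle, 54 mm diameter, 150 mm tall; bystander.
- shaker: Glass shaker, 44 mm diameter, 85 mm tall; bystander.
- ramekin: White bowl, 70 mm diameter, 40 mm tall; bystander.
- spatula: Spatula lying on the counter; bystander.
- screwdriver: Screwdriver lying on the counter; bystander, not for use.

How it is judged:
By the outcome, as a careful person would: the job done as asked, in the order asked, and still so for the second after the job is handed in, with the robot touching nothing.
It also fails if it takes over 67 s, if anything falls off the work surface, if the arm or the gripper's body presses on something with over 40 N, if the wrist force passes 120 N, or if a joint passes its speed limit or range.

## Robot

A 6-joint arm with a two-finger parallel gripper is mounted at the origin on the work surface. World frame = base frame: x ahead of the robot, y to its left, z up, the work surface at z = 0. Lengths are in mm, angles in rad, forces in N, time in s.
With the tool pointing down it reaches from about 300 to 825 mm from the base axis. Payload 5.4 kg.
Tool frame: the origin (TCP) lies at the very end of the fingers, on their centre line; the grasp point (between the pads) lies 19 mm behind it; x points along the fingers, y is the direction in which the jaws open and shut, and the axes are right-handed (so a half turn about x gives the same grasp; the last joint's range is limited). The gripper opens to 92 mm and grips with 3 to 60 N. Pads are 20 mm wide; open, the fingers measure 128 mm over their backs; the gripper's body (75 mm by 189 mm) begins 69 mm behind the grasp point.
Start: joints at [0.984, 0.158, 1.597, -0, 1.386, -0.21], TCP at [211.578, 534.641, 214.601] pointing down, gripper open.
Joint ranges: [-2.91, 2.91], [-0.94, 2.29], [0.18, 2.7], [-1.29, 4.43], [0.17, 2.64], [-3, 3]. Speed limits (rad/s): [2.57, 2.57, 3.14, 3.14, 3.14, 3.14].

## Interface

Orientations are given as a rotation vector (axis times angle).
In Python, from plant import r gives the robot as it stands.
- The arm moves only by the shell command python3 -m handwheel 'ROWS'. ROWS is JSON, a list of rows, each an object of numbers: "grip": the opening, from 0 (shut) to 1 (fully open); "x", "y", "z": the shift along the tool's x, y, z in cm; "twist": the turn about the tool's x in rad. In form: [{"grip": .., "x": .., "y": .., "z": .., "twist": ..}, ...]. A call has 1 to 20 rows; each row is the pose to reach, as a shift and turn from the pose commanded when the call began, along the tool's axes at that moment; what a row does not reach only later rows make up. A row lasts 1/12 s, in which the tool goes at most 41.7 mm and 7.16 degrees, less where a joint would pass 70% of its speed; a pose out of reach is approached as far as the arm can. A call with a gripper value outside its range is refused whole. The fingers move at their own pace and stop on an object; the grip force is fixed at half the most. Time passes only in rows, so rows that repeat a pose let the fingers close. It gives the time, the measured TCP pose, the force and the opening at its end, in the units of the state.
- r.state(): the state, without advancing time (a new reading comes with each control period).
- r.capture(name): name is "side" or "top"; returns the picture (420x560x3 uint8, red, green, blue); there is no depth.
- r.camera_model(name): a dict with "camera_matrix" (3x3 intrinsics, pixels), "k1" (the pictures are not rectified: a ray, as slopes to the right and down, at radius r is drawn at 1 + k1 r^2 times it, then the intrinsics apply), "T" (4x4, takes a point from camera to world coordinates). Camera axes: x right, y down, z forward; pixel columns grow to the right and rows downward; lengths in mm; the calibration is good to about 2 mm. A picture is of the moment at which its call begins. camera_model takes no time and is no camera call.
- r.sign_off(): hands the job in, once; it reports no verdict.
The state is a dict: "t": time; "joint_pos": joint angles; "dq": joint speeds; "joint_efforts": joint torques, N m; "tool_pos": TCP position; "eef_rot": TCP orientation; "force": force on the tool from outside, world axes, zero at the start; "moment": the same for the moment, N m; "grip_width": finger opening in mm.
Only numpy, scipy, OpenCV 4.12 (cv2) and the standard library are available. Lean on these libraries where they do the work, as an engineer would, in place of code of your own. Each camera call takes 0.05 s, during which the arm holds its last target. There are 200 camera calls.

## Working session

There is one attempt and no reset: what is moved stays moved. The work goes in short steps, Python scripts to look and compute and a shell command to move; the robot and the scene stay as the last step left them, time stands still between calls to the robot, and variables do not carry over. Pictures are saved under pics/ and viewed, about 8 in all and at most 12, crops included, and the job is handed in when it is done.

```bash
ls; mkdir -p pics; python3 - <<'E'
from plant import r
import cv2
for n in("side","top"):
    im=r.capture(n); cv2.imwrite(f"pics/{n}0.png",im[...,::-1])
    m=r.camera_model(n); print(m)
print(r.state())
E
```

```text
pics
{'camera_matrix': array([[405.61740372,   0.        , 278.00735394],
       [  0.        , 405.61740372, 212.93556505],
       [  0.        ,   0.        ,   1.        ]]), 'k1': -0.022819213408714494, 'T': array([[ 8.45963643e-01, -3.72472616e-01,  3.81588345e-01,
         1.76284646e+02],
       [-5.33201558e-01, -5.99525781e-01,  5.96879332e-01,
        -5.55480186e+02],
       [ 6.45084436e-03, -7.08401714e-01, -7.05779993e-01,
         7.56422063e+02],
       [ 0.00000000e+00,  0.00000000e+00,  0.00000000e+00,
         1.00000000e+00]])}
{'camera_matrix': array([[416.66172233,   0.        , 275.33636297],
       [  0.        , 416.66172233, 208.97122125],
       [  0.        ,   0.        ,   1.        ]]), 'k1': -0.1280676588614412, 'T': array([[-1.60709228e-02, -9.97112969e-01,  7.42122115e-02,
         4.84004647e+02],
       [-9.99826621e-01,  1.53277462e-02, -1.05729495e-02,
        -3.07970253e+00],
       [ 9.40491910e-03, -7.43692618e-02, -9.97186422e-01,
         1.14302867e+03],
       [ 0.00000000e+00,  0.00000000e+00,  0.00000000e+00,
         1.00000000e+00]])}
{'t': 0.1, 'joint_pos': array([ 9.83926094e-01,  1.58988352e-01,  1.59806751e+00, -2.23105078e-05,
        1.38621480e+00, -2.10095962e-01]), 'dq': array([ 7.93197324e-05, -4.87584857e-04, -2.03074801e-03,  6.24868068e-04,
       -1.80006738e-03,  3.32516935e-04]), 'joint_efforts': array([-4.15250643e-04, -3.86508322e+01, -3.22957456e+01,  7.01664272e-02,
        3.39955080e-02, -7.58332089e-05]), 'tool_pos': array([211.26499033, 534.18426099, 213.73550764]), 'eef_rot': array([ 0.29439602,  1.55114081, -0.29685078]), 'force': array([-0.78507288, -0.10365688,  0.22281614]), 'moment': array([ 0.00396052, -0.01100064,  0.02410709]), 'grip_width': 91.65521155660107}
```

View pics/top0.png

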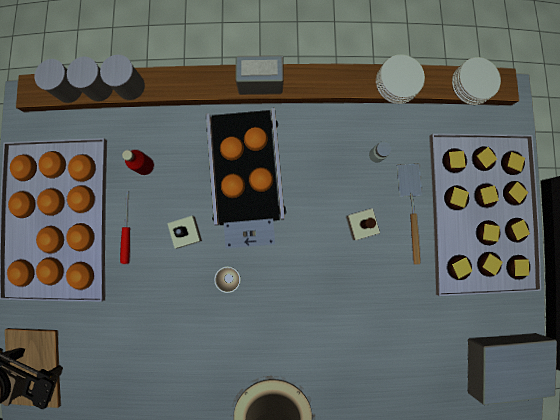

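View pics/side0.png

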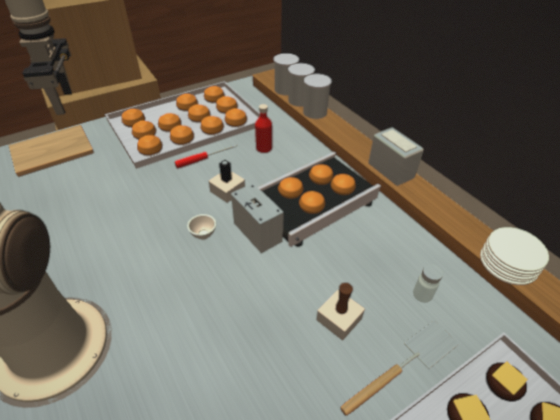

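The top view shows the square black handle in the left block at about (182,231), the slot and arrow at about (250,237), and the honing steel at (368,223). Next I'll take closer crops.

```bash
cat > h.py <<'E'
import numpy as np,cv2
from plant import r
def ray(n,px):
    m=r.camera_model(n);K=m['camera_matrix'];T=m['T']
    d=(np.array(px,float)-K[:2,2])/[K[0,0],K[1,1]]
    u=d.copy()
    for _ in range(20): u=d/(1+m['k1']*(u@u))
    return T[:3,3],T[:3,:3]@np.r_[u,1]
def onz(n,px,z):
    o,d=ray(n,px); return o+d*(z-o[2])/d[2]
def proj(n,P):
    m=r.camera_model(n);K=m['camera_matrix'];T=m['T']
    c=T[:3,:3].T@(np.array(P,float)-T[:3,3]);u=c[:2]/c[2]
    return u*(1+m['k1']*(u@u))*[K[0,0],K[1,1]]+K[:2,2]
def crop(n,x,y,w,h,s,im=None):
    im=r.capture(n) if im is None else im
    return cv2.resize(im[y:y+h,x:x+w,::-1],None,fx=s,fy=s,interpolation=cv2.INTER_CUBIC)
E
python3 - <<'E'
from h import *
t=cv2.imread("pics/top0.png")[...,::-1];s=cv2.imread("pics/side0.png")[...,::-1]
a=crop("top",160,205,130,50,6,t)
b=crop("side",200,150,130,50,6,s)   
cv2.imwrite("pics/c1.png",np.vstack([a,b]))
E
```

```text
(no output)
```

View pics/c1.png

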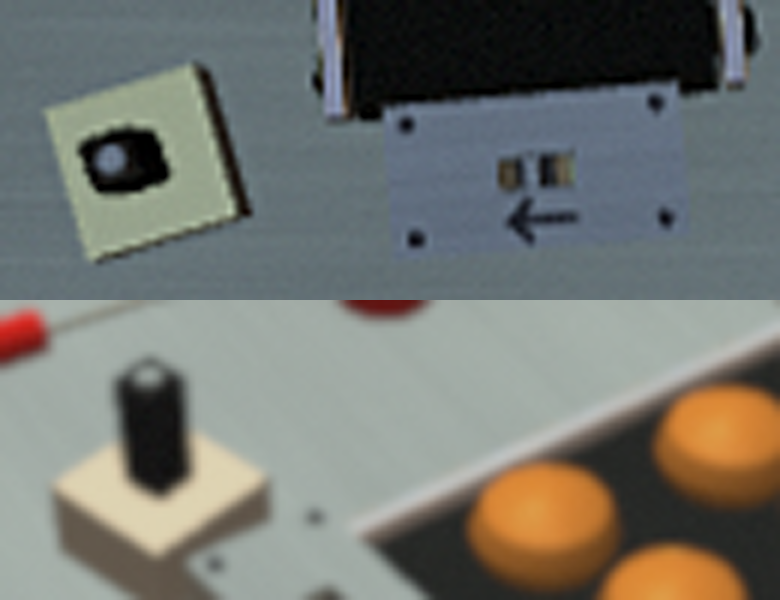

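```bash
python3 - <<'E'
from h import *
t=cv2.imread("pics/top0.png")
f=lambda u,v:(160+(u+.5)/6-.5,205+(v+.5)/6-.5)
S=np.array([onz("top",f(*p),40) for p in[(46,110),(198,64),(242,212),(92,262)]])
print("stand",S.round(1),S.mean(0).round(1),[np.degrees(np.arctan2(*(S[(i+1)%4]-S[i])[1::-1])).round(1) for i in range(4)],[np.linalg.norm(S[(i+1)%4]-S[i]).round(1) for i in range(4)])
C=np.array([onz("top",f(*p),104) for p in[(407,124),(656,101),(666,217),(416,239)]])
print("screws",C.round(1),C.mean(0).round(1),[np.degrees(np.arctan2(*(C[(i+1)%4]-C[i])[1::-1])).round(1) for i in range(4)])
L=np.array([onz("top",f(*p),104) for p in[(498,174),(575,169)]]);print("slot",L.round(1),L.mean(0).round(1))
print("arrow",[onz("top",f(*p),104).round(1) for p in[(578,217),(508,221)]])
# handle top in top: black region
g=t.max(2)[215:248,160:205];mk=(g<55).astype('uint8')
n,l,st,ce=cv2.connectedComponentsWithStats(mk);print(st,ce)
print("handle top grey spot",onz("top",f(110,158),100).round(1),"handle box base (right)",onz("top",f(168,165),40).round(1))
print("side spot", [ (200+(u+.5)/6-.5,150+(v-300+.5)/6-.5) for u,v in[(150,376)]], onz("side",(200+150/6-.4,150+76/6-.4),100).round(1))
print("side handle bottom corner",onz("side",(200+160/6-.4,150+196/6-.4),40).round(1))
E
```

```text
stand [[533.3 273.9  40. ]
 [552.7 205.6  40. ]
 [487.  186.3  40. ]
 [465.7 253.3  40. ]] [509.7 229.8  40. ] [np.float64(-74.1), np.float64(-163.6), np.float64(107.6), np.float64(16.9)] [np.float64(71.0), np.float64(68.5), np.float64(70.3), np.float64(70.6)]
screws [[522.4 106.1 104. ]
 [530.4   2.4 104. ]
 [482.2  -1.  104. ]
 [474.7 102.8 104. ]] [502.4  52.6 104. ] [np.float64(-85.6), np.float64(-175.9), np.float64(94.2), np.float64(3.9)]
slot [[501.1  68.5 104. ]
 [502.7  36.5 104. ]] [501.9  52.5 104. ]
arrow [array([482.8,  35.5, 104. ]), array([481.6,  64.5, 104. ])]
[[   0    0   45   33 1347]
 [  33    1    9   25   39]
 [  13   12   15   10   99]] [[21.65775798 16.03711952]
 [36.94871795 13.07692308]
 [20.76767677 16.64646465]]
handle top grey spot [510.1 231.6 100. ] handle box base (right) [508.2 219.2  40. ]
side spot [(224.58333333333334, 162.25)] [512.6 232.7 100. ]
side handle bottom corner [507.4 223.8  40. ]
```

```bash
cat >> h.py <<'E'
from scipy.spatial.transform import Rotation as R
def go(P,jaw):
    s=r.state();M=R.from_rotvec(s['eef_rot']).as_matrix()
    y=M[:,1];cur=np.degrees(np.arctan2(y[1],y[0]))
    d=(jaw-cur+90)%180-90
    # twist about tool x; tool x points down => positive twist lowers world yaw
    print("t",round(s['t'],2),"pos",s['tool_pos'].round(1),"jaw",cur.round(2),"xaxis",M[:,0].round(3),"w",round(s['grip_width'],1),"F",s['force'].round(1),"j6",s['joint_pos'][5].round(2))
    print("shift cm",(M.T@(np.array(P)-s['tool_pos'])/10).round(2),"twist",np.radians(d*np.sign(M[2,0])).round(3))
E
python3 -c "
from h import *
go([511,232,150],106.6)"
```

```text
t 0.1 pos [211.3 534.2 213.7] jaw 68.41 xaxis [-0.001 -0.001 -1.   ] w 91.7 F [-0.8 -0.1  0.2] j6 -0.21
shift cm [  6.39 -17.06  38.99] twist -0.666
```

```bash
python3 -m handwheel '[{"grip":0.6,"x":0,"y":-17.06,"z":38.99,"twist":-0.666},{"grip":0.6,"x":0,"y":-17.06,"z":38.99,"twist":-0.666},{"grip":0.6,"x":0,"y":-17.06,"z":38.99,"twist":-0.666},{"grip":0.6,"x":0,"y":-17.06,"z":38.99,"twist":-0.666},{"grip":0.6,"x":0,"y":-17.06,"z":38.99,"twist":-0.666},{"grip":0.6,"x":0,"y":-17.06,"z":38.99,"twist":-0.666},{"grip":0.6,"x":0,"y":-17.06,"z":38.99,"twist":-0.666},{"grip":0.6,"x":0,"y":-17.06,"z":38.99,"twist":-0.666},{"grip":0.6,"x":0,"y":-17.06,"z":38.99,"twist":-0.666},{"grip":0.6,"x":0,"y":-17.06,"z":38.99,"twist":-0.666},{"grip":0.6,"x":0,"y":-17.06,"z":38.99,"twist":-0.666},{"grip":0.6,"x":6.4,"y":-17.06,"z":38.99,"twist":-0.666},{"grip":0.6,"x":6.4,"y":-17.06,"z":38.99,"twist":-0.666},{"grip":0.6,"x":6.4,"y":-17.06,"z":38.99,"twist":-0.666},{"grip":0.6,"x":6.4,"y":-17.06,"z":38.99,"twist":-0.666}]'; python3 - <<'E'
from h import *
go([511,232,45],106.6)
a=crop("side",190,110,100,100,4);cv2.imwrite("pics/c2.png",a)
E
```

```text
t: 1.35
tool_pos: [510.1, 232.2, 149.3]
eef_rot: [-0.227, 1.563, 0.227]
force: [0.2, 0.5, 0.3]
grip_width: 55.1
t 1.35 pos [510.1 232.2 149.3] jaw 106.56 xaxis [-0.004 -0.001 -1.   ] w 55.1 F [0.2 0.5 0.3] j6 -1.65
shift cm [10.43 -0.05  0.11] twist -0.001
```

View pics/c2.png

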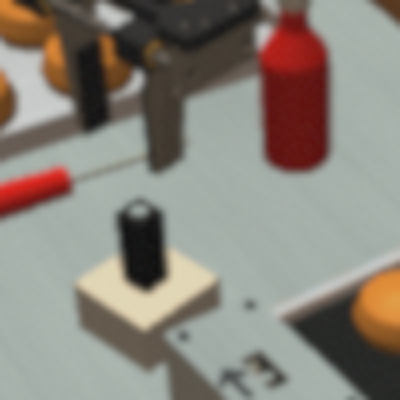

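The gripper is open above the tool (handle top at crop (140,210)), and the jaws straddle it. Descending to grasp.

```bash
python3 -m handwheel '[{"grip":0.6,"x":4,"y":0,"z":0.1,"twist":0},{"grip":0.6,"x":7,"y":0,"z":0.1,"twist":0},{"grip":0.6,"x":9,"y":0,"z":0.1,"twist":0},{"grip":0.6,"x":10.5,"y":0,"z":0.1,"twist":0},{"grip":0.6,"x":10.5,"y":0,"z":0.1,"twist":0},{"grip":0,"x":10.5,"y":0,"z":0.1,"twist":0},{"grip":0,"x":10.5,"y":0,"z":0.1,"twist":0},{"grip":0,"x":10.5,"y":0,"z":0.1,"twist":0},{"grip":0,"x":10.5,"y":0,"z":0.1,"twist":0},{"grip":0,"x":10.5,"y":0,"z":0.1,"twist":0},{"grip":0,"x":10.5,"y":0,"z":0.1,"twist":0},{"grip":0,"x":10.5,"y":0,"z":0.1,"twist":0}]'; python3 -c "
from h import *
go([511,232,45],106.6)"
```

```text
t: 2.4
tool_pos: [513.3, 232.9, 46.9]
eef_rot: [-0.227, 1.557, 0.227]
force: [-0.2, -2.0, 6.2]
grip_width: 24.1
t 2.4 pos [513.3 232.9  46.9] jaw 106.57 xaxis [ 0.002  0.    -1.   ] w 24.1 F [-0.2 -2.   6.2] j6 -1.65
shift cm [ 0.19 -0.02 -0.25] twist -0.001
```

```bash
python3 -m handwheel '[{"grip":0,"x":-2,"y":0,"z":0,"twist":0},{"grip":0,"x":-4,"y":0,"z":0,"twist":0},{"grip":0,"x":-7,"y":0,"z":0,"twist":0},{"grip":0,"x":-10,"y":0,"z":0,"twist":0},{"grip":0,"x":-12,"y":0,"z":0,"twist":0},{"grip":0,"x":-12,"y":0,"z":0,"twist":0},{"grip":0,"x":-12,"y":0,"z":0,"twist":0}]'; python3 - <<'E'
from h import *
go([511,232,45],106.6)
a=crop("side",190,110,80,90,5);b=crop("top",150,195,80,90,5);cv2.imwrite("pics/c3.png",np.hstack([a,b]))
E
```

```text
t: 2.98
tool_pos: [512.8, 233.0, 166.1]
eef_rot: [-0.227, 1.557, 0.227]
force: [0.4, -0.3, -1.2]
grip_width: 23.6
t 2.98 pos [512.8 233.  166.1] jaw 106.57 xaxis [ 0.002  0.001 -1.   ] w 23.6 F [ 0.4 -0.3 -1.2] j6 -1.65
shift cm [12.11 -0.04 -0.22] twist -0.001
```

View pics/c3.png

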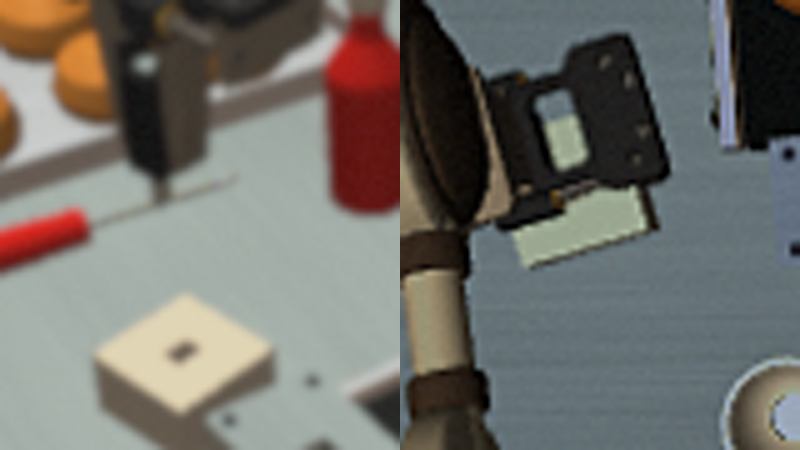

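```bash
python3 - <<'E'
from h import *
im=cv2.resize(cv2.imread("pics/c3.png")[:,:400],None,fx=.2,fy=.2,interpolation=cv2.INTER_AREA)
a=cv2.imread("pics/c3.png")[:,:400]
f=lambda u,v:(190+(u+.5)/5-.5,110+(v+.5)/5-.5)
for c in[(95,355),(185,293),(273,348),(182,415)]: print("corner",onz("side",f(*c),40).round(1))
g=a.max(2)[325:375,150:215]; mk=(g<150).astype('uint8')
ct=max(cv2.findContours(mk,0,1)[0],key=cv2.contourArea)[:,0]+[150,325]
W=np.array([onz("side",f(*p),40)[:2] for p in ct]);rc=cv2.minAreaRect(W.astype('float32'))
print("pocket",rc,cv2.boxPoints(rc).round(1))
# blade: grey below handle
s=onz("side",f(0,0),40)
tcp=r.state()['tool_pos']
tip=tcp-[0,0,22]
print("expected tip px",(proj("side",tip)-[190,110]+.5)*5-.5,"handle bottom px",(proj("side",tcp)-[190,110]+.5)*5-.5)
g=a[170:212,140:190].mean(2)
for v in range(170,212,4): print(v,a[v,140:190:3].mean(1).astype(int))
E
```

```text
corner [469.8 255.3  40. ]
corner [535.9 277.5  40. ]
corner [554.8 209.4  40. ]
corner [487.8 186.9  40. ]
pocket ((511.39105224609375, 232.70787048339844), (13.34858512878418, 8.963536262512207), 16.704561233520508) [[503.7 235.1]
 [506.3 226.5]
 [519.1 230.3]
 [516.5 238.9]]
expected tip px [165.25371597 199.66147235] handle bottom px [161.35005605 163.81005726]
170 [ 85  67  53  39  30  23  20  22  29  39  51  66  76  89  99 110 124]
174 [126 107  91  69  53  37  29  29  40  56  74  95 108 123 134 144 153]
178 [155 141 127 103  80  58  45  45  57  78 100 124 139 152 158 163 166]
182 [166 158 147 123  99  77  63  62  72  90 113 138 152 163 166 168 168]
186 [170 164 155 134 110  89  75  73  79  94 115 140 155 166 167 167 165]
190 [172 166 159 140 119  98  83  79  81  93 112 135 149 158 157 155 151]
194 [172 167 160 143 124 102  85  80  81  90 107 127 138 143 141 140 139]
198 [171 166 159 144 125 104  88  85  88  98 111 125 133 138 138 139 142]
202 [165 160 153 139 124 107  99 100 108 118 129 139 146 150 153 156 159]
206 [150 146 141 135 129 124 122 124 132 142 151 158 162 165 166 167 168]
210 [141 142 142 144 145 146 148 149 154 160 165 169 171 172 172 172 173]
```

The tool is held: the blade is at crop (162,190), and the pocket is seen at (183,351) with its long axis at 16.7°. So tool x is at 16.7° and the jaws lie along tool y. Next is a hover over the cover with a gentle touch to find the tip height.

```bash
python3 - <<'E'
from h import *
go([502.0+1.7+2.5,52.5-33,145],94.1)
E
```

```text
t 3.08 pos [511.  232.6 163.5] jaw 106.57 xaxis [-0.003 -0.001 -1.   ] w 23.8 F [-0.1 -1.1 -2.1] j6 -1.65
shift cm [  1.86 -20.29  -6.53] twist 0.218
```

```bash
python3 -m handwheel '[{"grip":0,"x":0,"y":-4,"z":-1.3,"twist":0.1},{"grip":0,"x":0,"y":-8,"z":-2.6,"twist":0.218},{"grip":0,"x":0,"y":-12,"z":-3.9,"twist":0.218},{"grip":0,"x":0,"y":-16,"z":-5.2,"twist":0.218},{"grip":0,"x":1,"y":-19,"z":-6.1,"twist":0.218},{"grip":0,"x":1.9,"y":-20.29,"z":-6.53,"twist":0.218},{"grip":0,"x":1.9,"y":-20.29,"z":-6.53,"twist":0.218},{"grip":0,"x":1.9,"y":-20.29,"z":-6.53,"twist":0.218},{"grip":0,"x":1.9,"y":-20.29,"z":-6.53,"twist":0.218},{"grip":0,"x":1.9,"y":-20.29,"z":-6.53,"twist":0.218}]'; python3 - <<'E'
from h import *
go([502.0,52.5,145],94.1)
p=r.state()['tool_pos']
im=r.capture("side")
x0,y0=220,150
a=crop("side",x0,y0,100,75,8,im);cv2.imwrite("pics/c4.png",a)
for n,P in[("tip26",p-[0,0,26]),("tcp",p),("slot",[502,52.5,104]),("slot+y",[502-16*np.sin(.072),52.5+16,104]),("slot-y",[503.1,36.5,104])]:
    print(n,((proj("side",P)-[x0,y0]+.5)*8-.5).round(0))
go([502.0,52.5,145],94.1)
E
```

```text
t: 3.92
tool_pos: [507.5, 20.9, 146.4]
eef_rot: [-0.057, 1.57, 0.057]
force: [0.0, 0.1, -1.6]
grip_width: 23.6
t 3.92 pos [507.5  20.9 146.4] jaw 94.17 xaxis [-0.  0. -1.] w 23.6 F [ 0.   0.1 -1.6] j6 -1.84
shift cm [ 0.14  3.19 -0.32] twist 0.001
tip26 [357. 442.]
tcp [356. 375.]
slot [287. 426.]
slot+y [256. 396.]
slot-y [318. 457.]
t 3.97 pos [507.6  20.9 146.6] jaw 94.18 xaxis [-0.  0. -1.] w 23.5 F [-0.  -0.  -1.4] j6 -1.84
shift cm [ 0.16  3.19 -0.33] twist 0.001
```

View pics/c4.png

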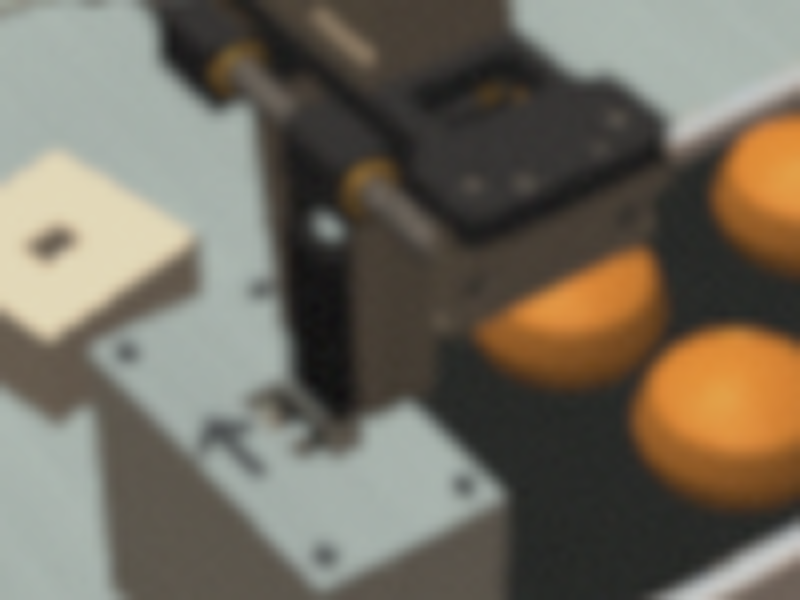

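```bash
python3 - <<'E'
from h import *
x0,y0=220,150
f=lambda u,v:(x0+(u+.5)/8-.5,y0+(v+.5)/8-.5)
p=r.state()['tool_pos'];print(p.round(1))
for d in(24,26,28): print("tip",d,onz("side",f(345,449),p[2]-d).round(1))
for d in(54,57): print("spot",d,onz("side",f(327,228),p[2]+d).round(1))
C=np.array([onz("side",f(*c),104) for c in[(125,352),(323,553),(463,486),(258,290)]]);print(C.round(1),C.mean(0).round(1))
print("slot ends",[onz("side",f(*c),104).round(1) for c in[(256,394),(322,450)]])
a=cv2.imread("pics/c4.png").mean(2)
for v in(424,430,436,442,448,454): print(v,a[v,310:380:4].astype(int))
E
```

```text
[507.6  20.9 146.6]
tip 24 [502.   18.3 122.6]
tip 26 [503.   20.1 120.6]
tip 28 [504.   22.  118.6]
spot 54 [501.1  23.1 200.6]
spot 57 [499.3  19.9 203.6]
[[477.  105.9 104. ]
 [484.8   2.2 104. ]
 [532.5   4.2 104. ]
 [524.7 109.4 104. ]] [504.7  55.4 104. ]
slot ends [array([501.2,  69.2, 104. ]), array([505.7,  38.3, 104. ])]
424 [ 90  83  76  74  70  68  64  62  63  66  74  83 100 118 137 147 157 159]
430 [ 94  79  69  69  70  73  75  74  75  77  83  91 110 128 149 160 169 170]
436 [ 89  74  65  67  71  76  79  79  80  81  88  96 115 132 151 162 171 173]
442 [ 83  76  72  74  78  81  84  84  86  89  97 106 123 138 156 164 172 173]
448 [ 96  98 101 103 103 101 100 100 104 110 121 129 142 151 162 168 173 173]
454 [125 131 136 137 135 130 126 125 130 137 147 153 161 164 169 172 174 173]
```

```bash
python3 - <<'E'
from h import *
for i in range(8):
    s=r.state();print(round(s['t'],2),s['tool_pos'].round(2),s['force'].round(1),s['joint_pos'].round(4),s['dq'].round(3))
    im=r.capture("side")
a=crop("side",220,150,100,75,8,im);cv2.imwrite("pics/c5.png",a)
b=cv2.imread("pics/c4.png");print(np.abs(a.astype(int)-b).mean(), cv2.phaseCorrelate(b[150:450,250:420].mean(2).astype('float32'),a[150:450,250:420].mean(2).astype('float32')))
E
```

```text
3.97 [507.64  20.9  146.62] [-0.  -0.  -1.4] [-1.9720e-01  4.8400e-02  1.8549e+00  2.0000e-04  1.2383e+00 -1.8411e+00] [ 0.    -0.005 -0.005 -0.002  0.001 -0.002]
4.02 [507.74  20.82 146.78] [-0.6  0.2 -1.4] [-1.9730e-01  4.8200e-02  1.8548e+00  2.0000e-04  1.2383e+00 -1.8411e+00] [-0.004 -0.001 -0.001 -0.    -0.001 -0.002]
4.07 [507.79  20.66 146.84] [-0.2 -0.1 -2. ] [-1.9760e-01  4.8100e-02  1.8548e+00  1.0000e-04  1.2383e+00 -1.8412e+00] [-0.005 -0.002 -0.    -0.     0.001  0.   ]
4.12 [507.75  20.51 146.83] [-0.8  0.6 -1.2] [-1.9790e-01  4.8000e-02  1.8548e+00  1.0000e-04  1.2383e+00 -1.8413e+00] [-0.006 -0.     0.001  0.001  0.001  0.001]
4.17 [507.75  20.37 146.81] [ 0.2 -0.3 -1.9] [-1.9810e-01  4.8000e-02  1.8549e+00  1.0000e-04  1.2382e+00 -1.8413e+00] [-0.006  0.     0.002 -0.001  0.002 -0.003]
4.22 [507.72  20.21 146.8 ] [ 0.4  0.2 -1.9] [-0.1984  0.048   1.855  -0.      1.2382 -1.8413] [-0.006 -0.     0.001  0.001  0.001 -0.001]
4.27 [507.69  20.1  146.79] [-0.   0.1 -0.6] [-0.1987  0.048   1.855   0.      1.2383 -1.8414] [-0.003  0.001  0.001  0.     0.     0.001]
4.32 [507.66  19.99 146.73] [ 0.1 -0.8 -1.3] [-0.1989  0.048   1.8551  0.      1.2383 -1.8414] [-0.005  0.002 -0.     0.    -0.     0.   ]
1.3006694444444444 ((0.0024386188741516435, -0.009880403707882124), 0.9470980929621944)
```

```bash
python3 - <<'E'
from h import *
go([506.5,47,138],94.1)
E
```

```text
t 4.37 pos [507.6  19.9 146.7] jaw 94.09 xaxis [ 0. -0. -1.] w 23.8 F [-0.3 -0.2 -1. ] j6 -1.84
shift cm [0.87 2.71 0.08] twist -0.0
```

```bash
python3 -m handwheel '[{"grip":0,"x":0,"y":1.5,"z":0.08,"twist":0},{"grip":0,"x":0.4,"y":2.7,"z":0.08,"twist":0},{"grip":0,"x":0.9,"y":2.7,"z":0.08,"twist":0},{"grip":0,"x":0.9,"y":2.7,"z":0.08,"twist":0},{"grip":0,"x":0.9,"y":2.7,"z":0.08,"twist":0},{"grip":0,"x":1.1,"y":2.7,"z":0.08,"twist":0},{"grip":0,"x":1.3,"y":2.7,"z":0.08,"twist":0},{"grip":0,"x":1.5,"y":2.7,"z":0.08,"twist":0},{"grip":0,"x":1.7,"y":2.7,"z":0.08,"twist":0},{"grip":0,"x":1.8,"y":2.7,"z":0.08,"twist":0},{"grip":0,"x":1.8,"y":2.7,"z":0.08,"twist":0},{"grip":0,"x":1.8,"y":2.7,"z":0.08,"twist":0}]'; python3 - <<'E'
from h import *
go([506.5,47,115.5],94.1)
E
```

```text
t: 5.37
tool_pos: [506.4, 46.7, 128.5]
eef_rot: [-0.056, 1.57, 0.056]
force: [0.4, 0.9, -0.7]
grip_width: 24.1
t 5.37 pos [506.4  46.7 128.5] jaw 94.08 xaxis [-0.  0. -1.] w 24.1 F [ 0.4  0.9 -0.7] j6 -1.79
shift cm [1.3  0.03 0.01] twist -0.0
```

```bash
python3 -m handwheel '[{"grip":0,"x":0.2,"y":0,"z":0,"twist":0},{"grip":0,"x":0.4,"y":0,"z":0,"twist":0},{"grip":0,"x":0.6,"y":0,"z":0,"twist":0},{"grip":0,"x":0.6,"y":0,"z":0,"twist":0},{"grip":0,"x":0.6,"y":0,"z":0,"twist":0}]';  python3 -m handwheel '[{"grip":0,"x":0.2,"y":0,"z":0,"twist":0},{"grip":0,"x":0.4,"y":0,"z":0,"twist":0},{"grip":0,"x":0.6,"y":0,"z":0,"twist":0},{"grip":0,"x":0.6,"y":0,"z":0,"twist":0},{"grip":0,"x":0.6,"y":0,"z":0,"twist":0}]'; python3 - <<'E'
from h import *
go([506.5,47,115.5],94.1)
a=crop("side",220,150,100,75,8);cv2.imwrite("pics/c6.png",a)
E
```

```text
t: 5.78
tool_pos: [506.3, 46.8, 122.4]
eef_rot: [-0.056, 1.571, 0.056]
force: [-0.2, 0.5, -1.1]
grip_width: 24.1
t: 6.2
tool_pos: [506.3, 46.8, 116.4]
eef_rot: [-0.056, 1.571, 0.056]
force: [0.0, -0.8, -0.3]
grip_width: 23.7
t 6.2 pos [506.3  46.8 116.4] jaw 94.08 xaxis [-0.  0. -1.] w 23.7 F [ 0.  -0.8 -0.3] j6 -1.79
shift cm [0.09 0.02 0.02] twist -0.0
```

View pics/c6.png

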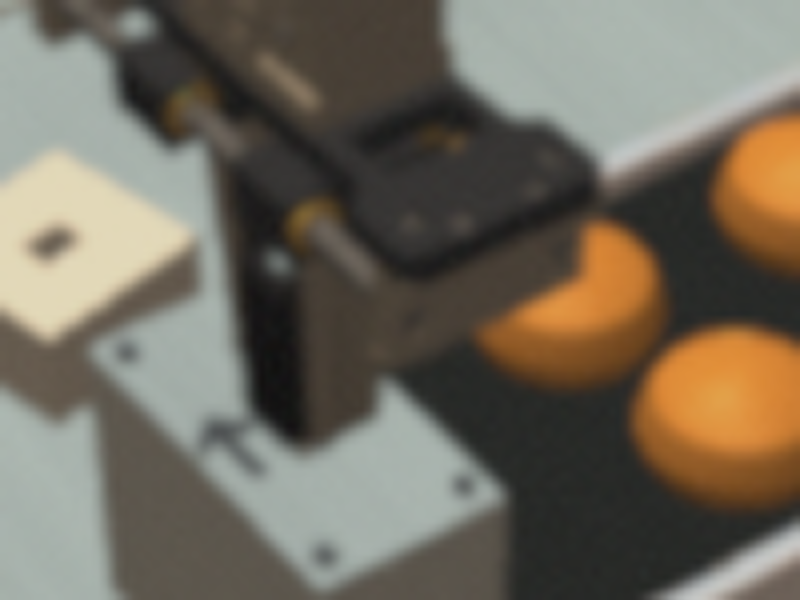

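The blade is down in the slot with no contact force, and the handle is just above the cover at crop (300,440). Pushing now.

```bash
python3 -m handwheel '[{"grip":0,"x":0,"y":0.2,"z":0,"twist":0},{"grip":0,"x":0,"y":0.4,"z":0,"twist":0},{"grip":0,"x":0,"y":0.6,"z":0,"twist":0},{"grip":0,"x":0,"y":0.8,"z":0,"twist":0}]';python3 -m handwheel '[{"grip":0,"x":0,"y":0.2,"z":0,"twist":0},{"grip":0,"x":0,"y":0.4,"z":0,"twist":0}]';  python3 -m handwheel '[{"grip":0,"x":0,"y":0.2,"z":0,"twist":0},{"grip":0,"x":0,"y":0.3,"z":0,"twist":0}]'; python3 -c "
from h import *
go([505.2,65,115.5],94.1)"
```

```text
t: 6.58
tool_pos: [506.0, 54.3, 116.6]
eef_rot: [-0.057, 1.57, 0.055]
force: [0.5, -4.3, -2.5]
grip_width: 24.0
t: 6.75
tool_pos: [505.6, 58.6, 116.6]
eef_rot: [-0.056, 1.57, 0.056]
force: [-0.2, -4.2, -2.4]
grip_width: 23.9
t: 6.92
tool_pos: [505.4, 62.0, 116.7]
eef_rot: [-0.056, 1.57, 0.056]
force: [0.1, -3.2, -2.1]
grip_width: 23.9
t 6.92 pos [505.4  62.  116.7] jaw 94.09 xaxis [ 0.  0. -1.] w 23.9 F [ 0.1 -3.2 -2.1] j6 -1.76
shift cm [ 0.12  0.3  -0.  ] twist -0.0
```

```bash
python3 -m handwheel '[{"grip":0,"x":0,"y":0.1,"z":0,"twist":0},{"grip":0,"x":0,"y":0.2,"z":0,"twist":0},{"grip":0,"x":0,"y":0.25,"z":0,"twist":0}]';python3 -m handwheel '[{"grip":0,"x":0,"y":0,"z":0,"twist":0},{"grip":0,"x":0,"y":0,"z":0,"twist":0}]'
```

```text
t: 7.17
tool_pos: [505.3, 64.4, 116.7]
eef_rot: [-0.056, 1.57, 0.056]
force: [0.6, -3.8, -1.4]
grip_width: 23.9
t: 7.33
tool_pos: [505.3, 64.4, 116.7]
eef_rot: [-0.056, 1.57, 0.056]
force: [0.7, -0.9, -0.9]
grip_width: 23.9
```

```bash
python3 -m handwheel '[{"grip":0,"x":0,"y":-0.15,"z":0,"twist":0},{"grip":0,"x":-1,"y":-0.15,"z":0,"twist":0},{"grip":0,"x":-2,"y":-0.15,"z":0,"twist":0},{"grip":0,"x":-2,"y":-1,"z":0,"twist":0},{"grip":0,"x":-2,"y":-1.75,"z":0,"twist":0},{"grip":0,"x":-2,"y":-1.75,"z":0,"twist":0},{"grip":0,"x":-2,"y":-1.75,"z":0,"twist":0},{"grip":0,"x":-1.6,"y":-1.75,"z":0,"twist":0},{"grip":0,"x":-1.2,"y":-1.75,"z":0,"twist":0},{"grip":0,"x":-0.9,"y":-1.75,"z":0,"twist":0},{"grip":0,"x":-0.9,"y":-1.75,"z":0,"twist":0}]'; python3 -m handwheel '[{"grip":0,"x":0.2,"y":0,"z":0,"twist":0},{"grip":0,"x":0.4,"y":0,"z":0,"twist":0},{"grip":0,"x":0.4,"y":0,"z":0,"twist":0}]'
```

```text
t: 8.25
tool_pos: [505.5, 47.0, 124.2]
eef_rot: [-0.056, 1.572, 0.057]
force: [0.1, 0.3, -1.4]
grip_width: 23.6
t: 8.5
tool_pos: [506.2, 46.8, 121.2]
eef_rot: [-0.056, 1.571, 0.056]
force: [-0.9, -0.0, -0.5]
grip_width: 23.8
```

```bash
python3 -c "
from h import *
go([506.3,46.8,115.5],94.1)"
```

```text
t 8.5 pos [506.2  46.8 121.2] jaw 94.09 xaxis [-0.001  0.    -1.   ] w 23.8 F [-0.9 -0.  -0.5] j6 -1.79
shift cm [ 0.57 -0.    0.01] twist -0.0
```

```bash
python3 -m handwheel '[{"grip":0,"x":0.2,"y":0,"z":0,"twist":0},{"grip":0,"x":0.4,"y":0,"z":0,"twist":0},{"grip":0,"x":0.5,"y":0,"z":0,"twist":0},{"grip":0,"x":0.5,"y":0,"z":0,"twist":0}]'; python3 -m handwheel '[{"grip":0,"x":0,"y":0.15,"z":0,"twist":0},{"grip":0,"x":0,"y":0.3,"z":0,"twist":0},{"grip":0,"x":0,"y":0.4,"z":0,"twist":0}]';python3 -m handwheel '[{"grip":0,"x":0,"y":0.15,"z":0,"twist":0},{"grip":0,"x":0,"y":0.3,"z":0,"twist":0}]';python3 -m handwheel '[{"grip":0,"x":0,"y":0.15,"z":0,"twist":0},{"grip":0,"x":0,"y":0.3,"z":0,"twist":0}]'
```

```text
t: 8.83
tool_pos: [506.3, 46.8, 116.3]
eef_rot: [-0.056, 1.571, 0.056]
force: [0.1, 0.3, -1.8]
grip_width: 24.0
t: 9.08
tool_pos: [506.2, 50.1, 116.6]
eef_rot: [-0.057, 1.57, 0.055]
force: [0.8, -3.6, -2.6]
grip_width: 24.2
t: 9.25
tool_pos: [506.0, 53.4, 116.6]
eef_rot: [-0.057, 1.57, 0.055]
force: [-0.1, -4.4, -2.4]
grip_width: 24.1
t: 9.42
tool_pos: [505.8, 56.6, 116.7]
eef_rot: [-0.056, 1.57, 0.056]
force: [-0.2, -4.6, -1.9]
grip_width: 23.7
```

```bash
python3 -m handwheel '[{"grip":0,"x":0,"y":0.15,"z":0,"twist":0},{"grip":0,"x":0,"y":0.3,"z":0,"twist":0}]';python3 -m handwheel '[{"grip":0,"x":0,"y":0.1,"z":0,"twist":0},{"grip":0,"x":0,"y":0.2,"z":0,"twist":0}]';python3 -m handwheel '[{"grip":0,"x":0,"y":0.1,"z":0,"twist":0},{"grip":0,"x":0,"y":0.2,"z":0,"twist":0}]'
```

```text
t: 9.58
tool_pos: [505.7, 59.8, 116.8]
eef_rot: [-0.056, 1.57, 0.056]
force: [-0.6, -4.0, -1.9]
grip_width: 23.8
t: 9.75
tool_pos: [505.5, 61.9, 116.8]
eef_rot: [-0.056, 1.57, 0.056]
force: [0.5, -4.4, -0.4]
grip_width: 23.8
t: 9.92
tool_pos: [505.4, 63.8, 116.8]
eef_rot: [-0.056, 1.57, 0.056]
force: [0.5, -3.0, -0.6]
grip_width: 23.5
```

```bash
python3 -m handwheel '[{"grip":0,"x":0,"y":-0.15,"z":0,"twist":0},{"grip":0,"x":-1,"y":-0.15,"z":0,"twist":0},{"grip":0,"x":-2,"y":-0.15,"z":0,"twist":0},{"grip":0,"x":-2,"y":-1,"z":0,"twist":0},{"grip":0,"x":-2,"y":-1.75,"z":0,"twist":0},{"grip":0,"x":-2,"y":-1.75,"z":0,"twist":0},{"grip":0,"x":-2,"y":-1.75,"z":0,"twist":0},{"grip":0,"x":-1.6,"y":-1.75,"z":0,"twist":0},{"grip":0,"x":-1.2,"y":-1.75,"z":0,"twist":0},{"grip":0,"x":-0.9,"y":-1.75,"z":0,"twist":0},{"grip":0,"x":-0.9,"y":-1.75,"z":0,"twist":0}]'; python3 -m handwheel '[{"grip":0,"x":0.2,"y":0,"z":0,"twist":0},{"grip":0,"x":0.4,"y":0,"z":0,"twist":0},{"grip":0,"x":0.6,"y":0,"z":0,"twist":0},{"grip":0,"x":0.8,"y":0,"z":0,"twist":0},{"grip":0,"x":0.85,"y":0,"z":0,"twist":0},{"grip":0,"x":0.85,"y":0,"z":0,"twist":0}]'; python3 -m handwheel '[{"grip":0,"x":0,"y":0.1,"z":0,"twist":0},{"grip":0,"x":0,"y":0.2,"z":0,"twist":0}]'; python3 -m handwheel '[{"grip":0,"x":0,"y":0.1,"z":0,"twist":0},{"grip":0,"x":0,"y":0.15,"z":0,"twist":0}]'
```

```text
t: 10.83
tool_pos: [505.6, 46.5, 124.3]
eef_rot: [-0.056, 1.572, 0.057]
force: [-0.7, -0.6, -0.4]
grip_width: 24.0
t: 11.33
tool_pos: [506.4, 46.2, 116.9]
eef_rot: [-0.056, 1.57, 0.056]
force: [-0.0, 0.0, -1.6]
grip_width: 23.7
t: 11.5
tool_pos: [506.5, 47.7, 117.2]
eef_rot: [-0.057, 1.57, 0.055]
force: [0.4, -3.2, -2.5]
grip_width: 23.9
t: 11.67
tool_pos: [506.4, 49.1, 117.2]
eef_rot: [-0.057, 1.57, 0.055]
force: [-0.3, -5.3, -2.3]
grip_width: 23.8
```

```bash
for i in 1 2 3; do python3 -m handwheel '[{"grip":0,"x":0,"y":0.1,"z":0,"twist":0}]' | grep -E "tool_pos|force"; done
```

```text
tool_pos: [506.4, 49.3, 117.2]
force: [0.4, -9.6, -2.2]
tool_pos: [506.4, 49.5, 117.3]
force: [-0.6, -12.1, -3.1]
tool_pos: [506.4, 49.6, 117.3]
force: [0.8, -15.3, -2.4]
```

The force rose 9.6 → 12 → 15 N while the motion stalled in mid-slot, so this is the stop (predicted at about y = 50). Backing off, lifting, and returning over the stand.

```bash
python3 -m handwheel '[{"grip":0,"x":0,"y":0,"z":0,"twist":0},{"grip":0,"x":0,"y":-0.15,"z":0,"twist":0},{"grip":0,"x":0,"y":-0.4,"z":0,"twist":0},{"grip":0,"x":0,"y":-0.45,"z":0,"twist":0},{"grip":0,"x":-1,"y":-0.45,"z":0,"twist":0},{"grip":0,"x":-2,"y":-0.45,"z":0,"twist":0},{"grip":0,"x":-3.5,"y":-0.45,"z":0,"twist":0},{"grip":0,"x":-4,"y":-0.45,"z":0,"twist":0},{"grip":0,"x":-4,"y":-0.45,"z":0,"twist":0}]'; python3 -c "
from h import *
go([513,232.5,130],106.6)"
```

```text
t: 12.67
tool_pos: [508.0, 48.3, 159.7]
eef_rot: [-0.057, 1.565, 0.056]
force: [-0.2, -0.2, -1.2]
grip_width: 24.0
t 12.67 pos [508.   48.3 159.7] jaw 94.1 xaxis [ 0.005 -0.    -1.   ] w 24.0 F [-0.2 -0.2 -1.2] j6 -1.78
shift cm [ 2.97 18.34  1.8 ] twist -0.218
```

```bash
python3 -m handwheel '[{"grip":0,"x":0,"y":4,"z":0.4,"twist":-0.1},{"grip":0,"x":0,"y":8,"z":0.8,"twist":-0.218},{"grip":0,"x":0,"y":12,"z":1.2,"twist":-0.218},{"grip":0,"x":0,"y":16,"z":1.6,"twist":-0.218},{"grip":0,"x":0,"y":18.3,"z":1.8,"twist":-0.218},{"grip":0,"x":2,"y":18.3,"z":1.8,"twist":-0.218},{"grip":0,"x":5,"y":18.3,"z":1.8,"twist":-0.218},{"grip":0,"x":7.5,"y":18.3,"z":1.8,"twist":-0.218},{"grip":0,"x":7.8,"y":18.3,"z":1.8,"twist":-0.218},{"grip":0,"x":7.8,"y":18.3,"z":1.8,"twist":-0.218},{"grip":0,"x":7.8,"y":18.3,"z":1.8,"twist":-0.218},{"grip":0,"x":7.8,"y":18.3,"z":1.8,"twist":-0.218}]'; python3 - <<'E'
from h import *
a=crop("side",190,140,80,60,10);cv2.imwrite("pics/c7.png",a)
p=r.state()['tool_pos']
for d in(26,28.5): print(((proj("side",p-[0,0,d])-[190,140]+.5)*10-.5).round(0))
print(((proj("side",[511.4,232.7,40])-[190,140]+.5)*10-.5).round(0))
go([513,232.5,45],106.6)
E
```

```text
t: 13.67
tool_pos: [512.9, 232.3, 81.2]
eef_rot: [-0.226, 1.555, 0.227]
force: [-0.4, 0.5, -0.6]
grip_width: 23.7
[366. 360.]
[367. 367.]
[365. 404.]
t 13.72 pos [512.9 232.3  81.2] jaw 106.56 xaxis [ 0.004  0.001 -1.   ] w 23.9 F [ 0.8  0.  -1.3] j6 -1.65
shift cm [3.62 0.02 0.01] twist -0.001
```

View pics/c7.png

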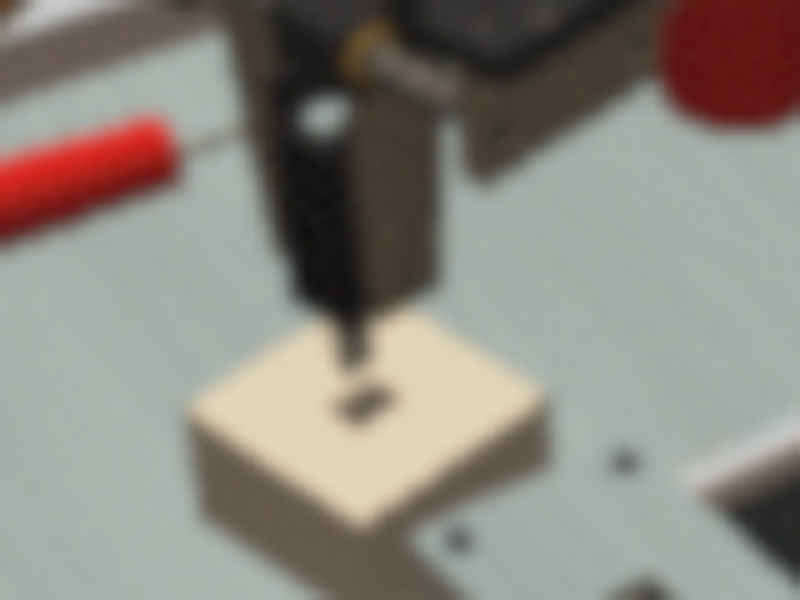

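The blade tip at (352,368) is about 2 mm left of the pocket at (365,402), along tool x. I'll correct by +2 mm and lower.

```bash
python3 -m handwheel '[{"grip":0,"x":0,"y":0,"z":0.2,"twist":0},{"grip":0,"x":0.4,"y":0,"z":0.2,"twist":0},{"grip":0,"x":0.8,"y":0,"z":0.2,"twist":0},{"grip":0,"x":1.1,"y":0,"z":0.2,"twist":0},{"grip":0,"x":1.4,"y":0,"z":0.2,"twist":0},{"grip":0,"x":1.6,"y":0,"z":0.2,"twist":0},{"grip":0,"x":1.6,"y":0,"z":0.2,"twist":0}]'; python3 -m handwheel '[{"grip":0,"x":0.3,"y":0,"z":0,"twist":0},{"grip":0,"x":0.6,"y":0,"z":0,"twist":0},{"grip":0,"x":0.6,"y":0,"z":0,"twist":0}]'
```

```text
t: 14.3
tool_pos: [512.6, 232.5, 62.3]
eef_rot: [-0.227, 1.56, 0.227]
force: [-1.3, -0.4, -0.2]
grip_width: 23.9
t: 14.55
tool_pos: [512.8, 232.5, 56.4]
eef_rot: [-0.227, 1.56, 0.227]
force: [-0.3, 0.3, -0.9]
grip_width: 23.8
```

```bash
python3 -m handwheel '[{"grip":0,"x":0.3,"y":0,"z":0,"twist":0},{"grip":0,"x":0.6,"y":0,"z":0,"twist":0},{"grip":0,"x":0.75,"y":0,"z":0,"twist":0},{"grip":0,"x":0.75,"y":0,"z":0,"twist":0}]'; for i in 1 2 3; do python3 -m handwheel '[{"grip":0,"x":0.1,"y":0,"z":0,"twist":0},{"grip":0,"x":0.1,"y":0,"z":0,"twist":0}]' | grep -E "tool_pos|force"; done
```

```text
t: 14.88
tool_pos: [512.8, 232.5, 49.1]
eef_rot: [-0.227, 1.56, 0.227]
force: [-0.3, -0.0, -0.6]
grip_width: 23.8
tool_pos: [513.2, 232.6, 48.5]
force: [-0.3, -0.5, -1.2]
tool_pos: [513.2, 232.6, 47.6]
force: [-0.1, 0.6, -1.8]
tool_pos: [513.4, 232.7, 46.9]
force: [-0.7, -0.4, 1.4]
```

```bash
python3 -m handwheel '[{"grip":0,"x":0.1,"y":0,"z":0,"twist":0},{"grip":0,"x":0.1,"y":0,"z":0,"twist":0}]' | grep -E "tool_pos|force";  python3 -m handwheel '[{"grip":0.6,"x":0,"y":0,"z":0,"twist":0},{"grip":0.6,"x":0,"y":0,"z":0,"twist":0},{"grip":0.6,"x":0,"y":0,"z":0,"twist":0},{"grip":0.6,"x":0,"y":0,"z":0,"twist":0},{"grip":0.6,"x":0,"y":0,"z":0,"twist":0},{"grip":0.6,"x":-2,"y":0,"z":0,"twist":0},{"grip":0.6,"x":-5,"y":0,"z":0,"twist":0},{"grip":0.6,"x":-9,"y":0,"z":0,"twist":0},{"grip":0.6,"x":-13,"y":0,"z":0,"twist":0},{"grip":0.6,"x":-16,"y":0,"z":0,"twist":0},{"grip":0.6,"x":-16,"y":0,"z":0,"twist":0},{"grip":0.6,"x":-16,"y":0,"z":0,"twist":0}]';python3 - <<'E'
from h import *
a=crop("side",190,110,120,90,6);cv2.imwrite("pics/c8.png",a)
E
```

```text
tool_pos: [513.5, 232.7, 46.9]
force: [-3.7, -0.8, 8.8]
t: 16.55
tool_pos: [514.6, 232.9, 207.9]
eef_rot: [-0.227, 1.554, 0.227]
force: [-0.2, -0.4, 0.5]
grip_width: 55.2
```

View pics/c8.png

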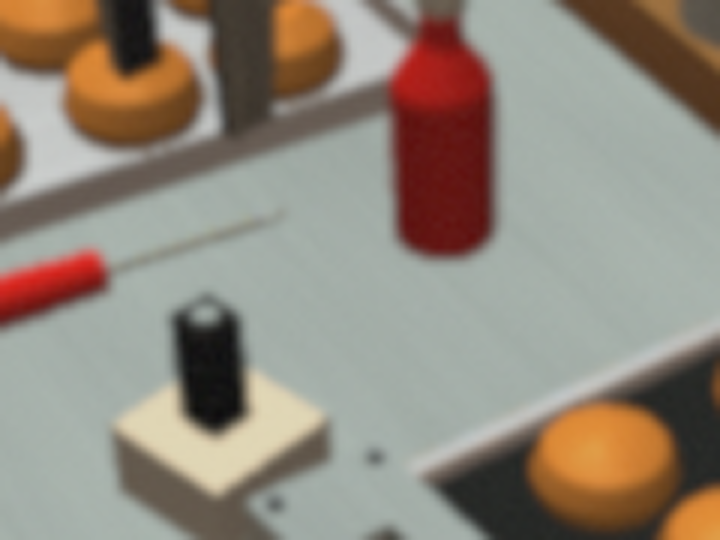

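The tool stands upright with its underside on the block (crop (210,370)), and the gripper is clear. One last check of the wheel through the slot.

```bash
python3 - <<'E'
from h import *
t=cv2.imread("pics/top0.png")[...,::-1]
a=crop("top",225,215,50,40,8,t);b=crop("top",225,215,50,40,8);cv2.imwrite("pics/c9.png",np.hstack([a,b]))
E
```

```text
(no output)
```

View pics/c9.png

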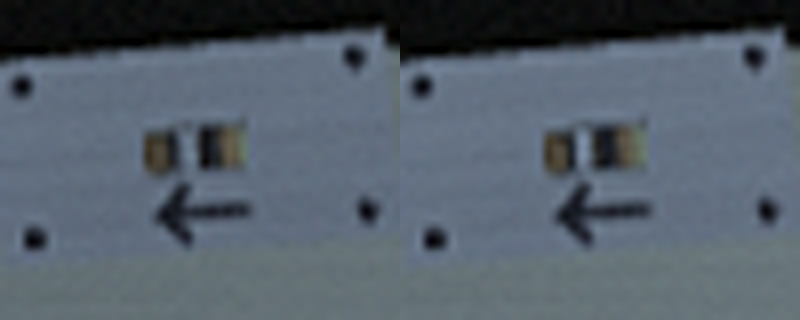

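Before, the tooth sat at 190. Now it is at 184, about +3.4 mm from the slot centre at 195, and the stop angle predicts +3.8 mm. Handing in.

```bash
python3 -c "
from plant import r
print(r.state()['t'],r.sign_off())"
```

```text
the job is handed in; nothing more can be done
16.65 None
```

The belt tensioner is now up against its stop, the tool is back in its stand, and I handed the job in at 16.7 s.

- **Tightening:** I made two full passes of the slot, about one tooth each, with about 3–5 N along the push. A third short pass met the stop. There the motion stalled in mid-slot while the push rose 9.6 → 12.1 → 15.3 N, a bit above the 10 N asked for and below the 25 N limit.
- **Wheel check:** seen from above, the tooth now sits about 3.4 mm to the +y side of the slot centre. The 2.20 rad stop predicts 3.8 mm.
- **Tool in its stand:** it is upright, blade in the pocket. The handle met the block at the same gripper height as when I picked it up (46.9 mm), with a light press of about 9 N. The last side view shows it resting on the block with the gripper well clear.
- **Disagreements:** the two cameras differed by about 2–3 mm on positions, and the tool sat 2–3 mm off-centre in the jaws. I corrected for this at the pocket from a close view. My final views covered the stand and the slot area; I did not check the other items one by one.

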